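# Close up the spice row with the sliding stop

## Robot

A 6-joint arm with a two-finger parallel gripper is mounted at the origin on a cart in front of the work surface, level with it; the furniture and walls round the work are solid. World frame = base frame: x ahead of the robot, y to its left, z up, the work surface at z = 0. Lengths are in m, angles in rad, forces in N, time in s.
With the tool pointing down it reaches from about 0.275 to 0.75 m from the base axis. Payload 10.2 kg.
Tool frame: the origin (TCP) lies at the very end of the fingers, on their centre line; the grasp point (between the pads) lies 19 mm behind it; z points along the fingers, y is the line along which they close (so a half turn about z gives the same grasp; the last joint's range is limited). The gripper opens to 85 mm and grips with 20 to 120 N. Pads are 22 mm wide; open, the fingers measure 114 mm over their backs; the gripper's body (76 mm by 85 mm) begins 54 mm behind the grasp point. The pads swing forward as they close: fully open they stand 13 mm farther back than shut.
Start: joints at [0.951, 0.313, 1.498, -0, 1.331, -0.223], TCP at [0.203, 0.484, 0.231] pointing down, gripper open.
Joint ranges: [-2.94, 2.94], [-0.97, 2.17], [0.19, 2.56], [-1.23, 4.37], [0.02, 3.11], [-2.88, 2.88]. Speed limits (rad/s): [2.39, 2.39, 3.01, 3.14, 3.14, 3.14].

## Interface

Orientations are given as a unit quaternion [x, y, z, w].
In Python, from station import * gives the robot as it stands.
- The arm moves only by the shell command python3 -m pendant 'ROWS'. ROWS is JSON, a list of rows, each a list of 5 numbers: the shift along the world's x, y, z in units of 0.02 m (1.0 is 0.02 m), then the turn about the world's z in units of 0.1 rad (1.0 is 0.1 rad), then the opening, from 0 (shut) to 1 (fully open). In form: [[dx, dy, dz, roll, claw], ...]. A call has 1 to 20 rows; each row shifts and turns the commanded pose from where the row before left it; what a row does not reach is not made up. A row lasts 1/12 s, in which the tool goes at most 41.7 mm and 7.16 degrees, less where a joint would pass 70% of its speed; a pose out of reach is approached as far as the arm can. A call with a number of a shift or a turn outside -1 to 1 is refused whole. A call with a gripper value outside its range is refused whole. The fingers move at their own pace and stop on an object; the grip force is fixed at half the most. Time passes only in rows, so rows that do not move let the fingers close. It gives the time, the measured TCP pose, the force, the opening and the grip force at its end, in the units of the state.
- get_obs(): the state, without advancing time (a new reading comes with each control period).
- camera(name): name is "side" or "top"; returns the picture (384x512x3 uint8, red, green, blue); there is no depth.
- camera_params(name): a dict with "intrinsics" (3x3 intrinsics, pixels), "R" (3x3) and "t" (3): a world point X has camera coordinates R X + t. Camera axes: x right, y down, z forward; pixel columns grow to the right and rows downward; lengths in m; the calibration is good to about 2 mm. A picture is of the moment at which its call begins. camera_params takes no time and is no camera call.
- hand_in(): hands the job in; it is judged then, once.
The state is a dict: "t": time; "q": joint angles; "dq": joint speeds; "joint_efforts": joint torques, N m; "tool_pos": TCP position; "tool_rot": TCP orientation; "wrist_force": force on the tool from outside, world axes, zero at the start; "moment": the same for the moment, N m; "width": opening from 0.0 (shut) to 1.0 (fully open); "finger_force": force on a finger pad.
Only numpy, scipy, OpenCV 4.12 (cv2) and the standard library are available. Lean on these libraries where they do the work, as an engineer would, in place of code of your own. Each camera call takes 0.05 s, during which the arm holds its last target. There are 200 camera calls.

## Task

Close up the row of three herb jars in the spice tray: with the fingertips push the tray's sliding stop gently against the jars and on along its rail, past the first notch, until its spring pin drops into the middle one of the three notches, and leave it seated there. Only push the stop: do not lift anything, do not touch the jars or tip them over, do not pull up the pin or jam the jars hard together, and leave the other things where they stand.

Things in the scene. Friction and masses are not known exactly. Their poses are not given: they have to be found in the camera images.
- spice_tray: wooden tray, 74 x 326 mm, fixed on the worktop, with a channel 50 mm wide along its y axis. Origin on the channel's centre line at worktop height; +y points to the closed end (end wall 50 mm high, inner face at y = 150 mm), z up. Channel floor at z = 6 mm. The front rail (x = -33 mm) bears a metal strip, top at z = 24 mm, with three V notches 12 mm wide, 4 mm deep
- jar_stop (a joint): travel of the aluminium sliding stop, m, growing to the closed end; its jar-side face is at tray y = -115 mm + this. Pin over the first notch at 0.069, middle 0.116, last 0.163. Pushing takes about 2 N, some 5 N more to leave a notch, about 1 N more per jar. In the middle notch the jars have 8 mm slack in all; at 0.124 they are jammed and the pin is past the notch
- catch_pin (a joint): height of the stop's spring pin, m: 0 down in a notch, about 0.003 riding on the strip, more if pulled up by its black knob (14 mm across, top about 57 mm above the worktop, at tray x = -33 mm, 11 mm behind the stop's jar-side face). Its spring presses down with 5 to 7 N
- stop_push (a point): where to push: middle of the stop's flat back face (away from the jars), 70 mm above the worktop; push along tray +y. The stop is an upright plate 58 mm wide across the channel, 10 mm thick, top edge at 98 mm; apart from the pin's knob, its guides beside the channel are at most 41 mm high; the space behind the plate is free
- jar_1: a herb jar of glass, a cylinder 47 mm across and 87 mm tall with its lid, standing upright in the channel of the spice tray, order in the row not fixed; origin at the centre of its underside, z up
- jar_2: a herb jar of glass, a cylinder 47 mm across and 87 mm tall with its lid, standing upright in the channel of the spice tray, order in the row not fixed; origin at the centre of its underside, z up
- jar_3: a herb jar of glass, a cylinder 47 mm across and 87 mm tall with its lid, standing upright in the channel of the spice tray, order in the row not fixed; origin at the centre of its underside, z up
- salt_shaker: glass salt shaker, 44 mm across, 90 mm tall, behind the tray (a bystander, to be left where it is); origin at the centre of its underside
- kitchen_timer: round kitchen timer, 66 mm across, 60 mm tall, behind the tray (a bystander, to be left where it is); origin at the centre of its underside
- small_cup: small white cup, 68 mm across, 46 mm tall, off the open end of the tray (a bystander, to be left where it is); origin at the centre of its underside
- water_glass: clear drinking glass, 80 mm across, 91 mm tall, to the right (a bystander, to be left where it is); origin at the centre of its underside
There are look-alikes about, which are no part of the job. Leave any purple look-alike of the jar_1 alone.

How it is judged:
By the outcome, as a careful person would: the job done as asked, in the order asked, and still so for the second after the job is handed in, with the robot touching nothing.
It also fails if it takes over 40 s, if anything falls off the work surface, if the arm or the gripper's body presses on something with over 40 N, if the wrist force passes 120 N, or if a joint passes its speed limit or range.

## Working session

There is one attempt and no reset: what is moved stays moved. The work goes in short steps, Python scripts to look and compute and a shell command to move; the robot and the scene stay as the last step left them, time stands still between calls to the robot, and variables do not carry over. Pictures are saved under pics/ and viewed, at most 10 in all, crops included, and the job is handed in when it is done.

```bash
mkdir -p pics; python3 - <<'E'
from station import *
import cv2,numpy as np
for n in("side","top"):
    cv2.imwrite(f"pics/{n}0.png",camera(n)[:,:,::-1]); p=camera_params(n); print(n,np.round(p["intrinsics"],1).tolist(),np.round(p["R"],3).tolist(),np.round(p["t"],3))
o=get_obs();print(o)
E
```

```text
side [[476.2, 0.0, 256.5], [0.0, 476.2, 184.6], [0.0, 0.0, 1.0]] [[0.656, -0.755, -0.005], [-0.492, -0.423, -0.761], [0.573, 0.502, -0.648]] [-0.397  0.26   1.276]
top [[413.3, 0.0, 256.6], [0.0, 413.3, 188.0], [0.0, 0.0, 1.0]] [[0.019, -1.0, 0.011], [-0.98, -0.021, -0.197], [0.197, -0.007, -0.98]] [-0.116  0.487  1.519]
{'t': 0.1, 'q': array([ 9.50574246e-01,  3.13366097e-01,  1.49829858e+00,  5.12015849e-05,
        1.33103309e+00, -2.23375540e-01]), 'dq': array([ 0.00033699, -0.00028073, -0.00176934, -0.00016564,  0.00156254,
       -0.00055056]), 'joint_efforts': array([ 1.14169314e-03, -4.12907374e+01, -2.60141820e+01, -2.77028830e-04,
        3.06313115e-03,  3.87344096e-05]), 'tool_pos': array([0.20277951, 0.48402737, 0.23083016]), 'tool_rot': array([ 1.97129728e-01,  9.80377256e-01, -4.93948694e-04, -2.48904284e-04]), 'wrist_force': array([-0.02387815, -0.21299008,  0.58013104]), 'moment': array([ 0.0329333 , -0.00827787, -0.01675536]), 'finger_force': 0.0, 'width': 1.0014762554012326}
```

View pics/top0.png

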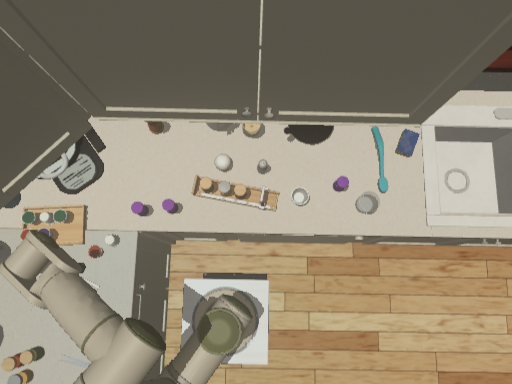

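View pics/side0.png

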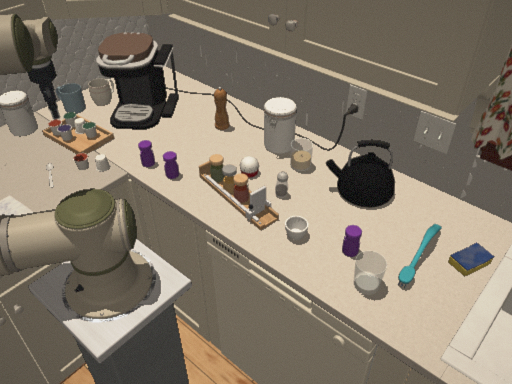

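The top view shows the tray from about (195,187), the closed end, to (278,203), the open end. The jars are at (207,185), (225,188) and (240,191), and the stop is at about (265,197). The purple jars at (138,209), (169,206) and (342,184) are look-alikes outside the tray, so I'll leave them. Next I'll enlarge both views.

```bash
python3 - <<'E'
import cv2,numpy as np
a=cv2.imread("pics/top0.png")[165:225,180:320]; b=cv2.imread("pics/side0.png")[145:245,190:330]
cv2.imwrite("pics/c1.png",cv2.resize(a,None,fx=5.7,fy=5.7,interpolation=2))
cv2.imwrite("pics/c2.png",cv2.resize(b,None,fx=5.7,fy=5.7,interpolation=2))
E
```

```text
(no output)
```

View pics/c1.png

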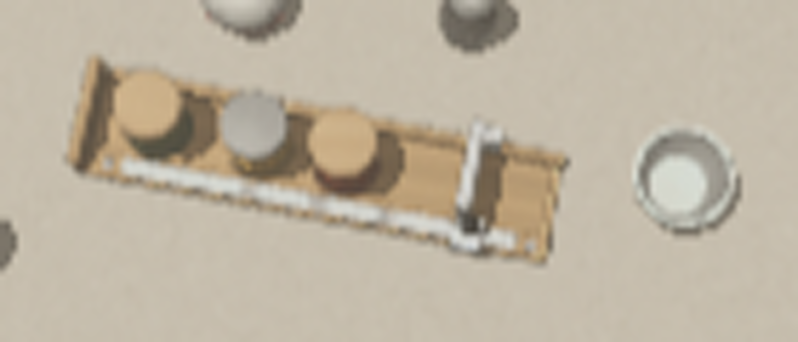

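View pics/c2.png

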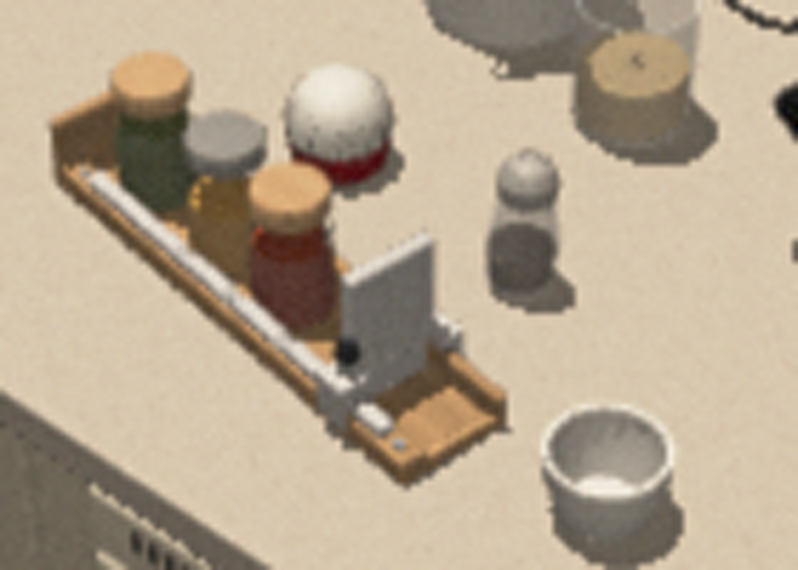

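```bash
cat > fit.py <<'E'
from station import *
import numpy as np
from scipy.optimize import least_squares
P={n:camera_params(n) for n in("side","top")}
def proj(n,X):
    p=P[n];c=p["R"]@X+p["t"];u=p["intrinsics"]@c;return u[:2]/u[2]
def w(th,L): 
    c,s=np.cos(th[2]),np.sin(th[2]);return np.array([th[0]+c*L[0]-s*L[1],th[1]+s*L[0]+c*L[1],L[2]])
E
python3 - <<'E'
from fit import *
f=5.7
T=lambda u,v:np.array([180+(u+.5)/f-.5,165+(v+.5)/f-.5]); S=lambda u,v:np.array([190+(u+.5)/f-.5,145+(v+.5)/f-.5])
ob=[("side",S(408,485),(-.037,-.163,0),0),("side",S(505,430),(.037,-.163,0),0),("side",S(62,184),(-.037,.163,0),0),
("side",S(342,280),(-.029,-.125,.098),1),("side",S(433,235),(.029,-.125,.098),1),("side",S(347,350),(-.033,-.126,.052),1),
("top",T(95,58),(.037,.163,.05),0),("top",T(68,165),(-.037,.163,.05),0),("top",T(567,160),(.037,-.163,.02),0),("top",T(546,263),(-.037,-.163,.005),0),("top",T(470,222),(-.033,-.126,.055),1)]
def r(th): return np.concatenate([proj(n,w(th,(L[0],L[1]+k*th[3],L[2])))-uv for n,uv,L,k in ob])
best=min((least_squares(r,[.55,.1,a,.02],loss='soft_l1') for a in(-.3,.3,0)),key=lambda s:s.cost)
print(best.x,best.cost);print(np.round(r(best.x).reshape(-1,2),1))
th=best.x
print("push",w(th,(0,-.125+th[3],.07)),"dir",w(th,(0,1,0))[:2]-th[:2])
from scipy.spatial.transform import Rotation as R
print(R.from_quat(get_obs()["tool_rot"]).as_matrix())
# cup
for n,uv in(("top",T(685,180)),("side",S(605,440))):
    p=P[n]
    s=least_squares(lambda q:proj(n,np.array([q[0],q[1],.046]))-uv,[.5,0]);print("cup",s.x)
E
```

```text
[ 0.47530295 -0.02888605 -0.16409432  0.02028418] 5.755969492198649
[[-0.7  0.2]
 [ 0.9 -1.4]
 [-1.8 -0.3]
 [ 0.3  0.5]
 [-0.6  0.1]
 [-1.2  0.4]
 [-0.2 -0.6]
 [ 0.4 -0.7]
 [ 0.7 -1.6]
 [ 0.9 -0.4]
 [ 0.1  1. ]]
push [ 0.45819669 -0.1321952   0.07      ] dir [0.16335888 0.98656671]
[[-9.22279617e-01  3.86522758e-01 -6.82784141e-04]
 [ 3.86523249e-01  9.22279253e-01 -8.70379264e-04]
 [ 2.93296254e-04 -1.06664500e-03 -9.99999388e-01]]
cup [ 0.46221253 -0.27003485]
cup [ 0.46948766 -0.26893091]
```

The fit gives the tray at (0.475, -0.029) with yaw -0.164, and stop travel of about 0.020. The residuals are under 2 px. The push point is (0.458, -0.132), and I'll push along (0.163, 0.987). The plan is to go behind the stop with the fingers shut and the jaw axis across the push direction, which is a turn of about -1.34 rad.

```bash
python3 -m pendant '[[0.38,-1,0,-0.4,0],[0.38,-1,0,-0.4,0],[0.38,-1,0,-0.4,0],[0.38,-1,0,-0.4,0],[0.38,-1,0,-0.4,0],[0.38,-1,0,-0.4,0],[0.38,-1,0,-0.4,0],[0.38,-1,0,-0.4,0],[0.38,-1,0,-0.4,0],[0.38,-1,0,-0.4,0],[0.38,-1,0,-0.4,0],[0.38,-1,0,-0.4,0],[0.38,-1,0,-0.4,0],[0.38,-1,0,-0.4,0],[0.38,-1,0,-0.4,0],[0.38,-1,0,-0.4,0],[0.38,-1,0,-0.4,0],[0.38,-1,0,-0.4,0],[0.38,-1,0,-0.4,0],[0.38,-1,0,-0.4,0]]'; python3 -m pendant '[[0.38,-1,0,-0.4,0],[0.38,-1,0,-0.4,0],[0.38,-1,0,-0.4,0],[0.38,-1,0,-0.4,0],[0.38,-1,0,-0.4,0],[0.38,-1,0,-0.4,0],[0.38,-1,0,-0.4,0],[0.38,-1,0,-0.4,0],[0.38,-1,0,-0.4,0],[0.38,-1,0,-0.4,0],[0.38,-1,0,-0.4,0],[0.38,-1,0,-0.5,0],[0.38,-0.9,0,-0.5,0],[0,0,0,0,0],[0,0,0,0,0]]'
```

```text
t: 1.77
tool_pos: [0.355, 0.0832, 0.2312]
tool_rot: [0.564, 0.826, -0.0, -0.0]
wrist_force: [0.9, -1.6, 0.0]
width: -0.003
finger_force: 0.0
t: 3.02
tool_pos: [0.4535, -0.174, 0.2308]
tool_rot: [0.763, 0.646, -0.0, -0.001]
wrist_force: [0.5, 0.1, 0.7]
width: 0.0
finger_force: 0.0
```

```bash
python3 -m pendant '[[0,0,-1,0,0],[0,0,-1,0,0],[0,0,-1,0,0],[0,0,-1,0,0],[0,0,-1,0,0],[0,0,-1,0,0],[0,0,-1,0,0],[0,0,-0.8,0,0],[0,0,-0.6,0,0],[0,0,0,0,0],[0,0,0,0,0]]'; python3 - <<'E'
from fit import *
import cv2
a=camera("top")[150:240,200:320,::-1];b=camera("side")[120:270,190:340,::-1]
f=4
cv2.imwrite("pics/c3.png",np.hstack([cv2.resize(b,(400,400),interpolation=2),cv2.resize(a,(400,300),interpolation=2)[:300].copy() if 0 else cv2.copyMakeBorder(cv2.resize(a,(400,300),interpolation=2),0,100,0,0,0)]))
E
```

```text
t: 3.93
tool_pos: [0.4535, -0.173, 0.0634]
tool_rot: [0.763, 0.647, -0.0, -0.0]
wrist_force: [0.4, -0.5, 0.5]
width: 0.004
finger_force: 0.0
```

View pics/c3.png

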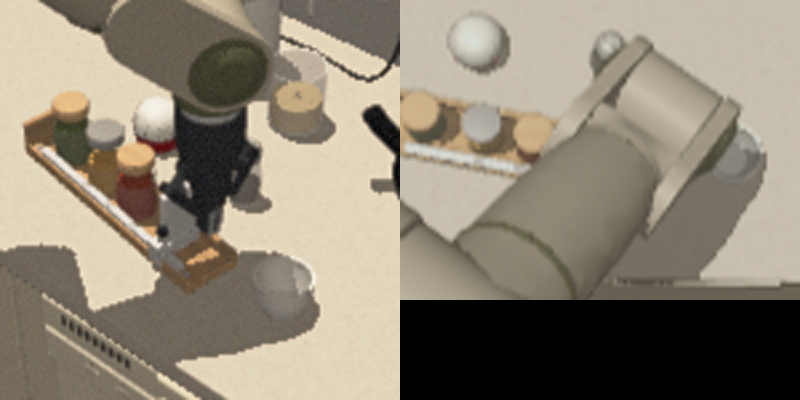

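The fingers stand behind the plate, clear of the knob and the shaker. I'll advance slowly to find contact.

```bash
python3 -m pendant '[[0.08,0.5,0,0,0],[0.08,0.5,0,0,0],[0,0,0,0,0]]'; for i in 1; do python3 -m pendant '[[0.02,0.1,0,0,0],[0.02,0.1,0,0,0],[0.02,0.1,0,0,0]]'; python3 -m pendant '[[0.02,0.1,0,0,0],[0.02,0.1,0,0,0]]';python3 -m pendant '[[0.02,0.1,0,0,0],[0.02,0.1,0,0,0]]'; done
```

```text
t: 4.28
tool_pos: [0.4571, -0.1519, 0.0637]
tool_rot: [0.763, 0.647, 0.0, -0.0]
wrist_force: [-0.2, -0.3, -0.1]
width: 0.0
finger_force: 0.0
t: 4.53
tool_pos: [0.4582, -0.1477, 0.0634]
tool_rot: [0.763, 0.646, 0.0, 0.0]
wrist_force: [-0.3, -0.8, -0.1]
width: 0.003
finger_force: 0.0
t: 4.7
tool_pos: [0.4589, -0.1437, 0.0633]
tool_rot: [0.763, 0.646, -0.0, -0.0]
wrist_force: [0.4, 0.1, 0.5]
width: -0.0
finger_force: 0.0
t: 4.87
tool_pos: [0.4596, -0.1401, 0.0633]
tool_rot: [0.763, 0.646, -0.0, 0.0]
wrist_force: [-2.1, -4.0, -0.6]
width: 0.0
finger_force: 2.1
```

```bash
python3 -m pendant '[[0.033,0.2,0,0,0],[0.033,0.2,0,0,0],[0.033,0.2,0,0,0],[0.033,0.2,0,0,0]]'; python3 -m pendant '[[0.033,0.2,0,0,0],[0.033,0.2,0,0,0],[0.033,0.2,0,0,0],[0.033,0.2,0,0,0]]';for i in 1 ; do python3 -m pendant '[[0.016,0.1,0,0,0]]';python3 -m pendant '[[0.016,0.1,0,0,0]]';python3 -m pendant '[[0.016,0.1,0,0,0]]';python3 -m pendant '[[0.016,0.1,0,0,0]]';python3 -m pendant '[[0.016,0.1,0,0,0]]';python3 -m pendant '[[0.016,0.1,0,0,0]]';python3 -m pendant '[[0.016,0.1,0,0,0]]'; python3 -m pendant '[[0.016,0.1,0,0,0]]'; done | grep -E "^t:|pos|force:"
```

```text
t: 5.2
tool_pos: [0.4624, -0.1242, 0.0633]
tool_rot: [0.763, 0.646, -0.0, 0.0]
wrist_force: [-2.2, -5.2, -0.9]
width: 0.002
finger_force: 2.9
t: 5.53
tool_pos: [0.4651, -0.1082, 0.0633]
tool_rot: [0.763, 0.646, -0.0, 0.001]
wrist_force: [-0.7, -5.9, -0.8]
width: 0.001
finger_force: 2.8
t: 5.62
tool_pos: [0.4655, -0.1056, 0.0633]
wrist_force: [-0.3, -3.2, -1.7]
finger_force: 2.4
t: 5.7
tool_pos: [0.4658, -0.1039, 0.0633]
wrist_force: [0.5, -4.7, -1.5]
finger_force: 2.7
t: 5.78
tool_pos: [0.4661, -0.102, 0.0633]
wrist_force: [0.5, -3.6, -1.9]
finger_force: 2.2
t: 5.87
tool_pos: [0.4665, -0.0999, 0.0633]
wrist_force: [1.2, -5.1, -1.9]
finger_force: 2.2
t: 5.95
tool_pos: [0.4668, -0.0979, 0.0633]
wrist_force: [0.8, -4.1, -1.7]
finger_force: 2.3
t: 6.03
tool_pos: [0.4671, -0.0957, 0.0633]
wrist_force: [1.2, -4.9, -2.1]
finger_force: 2.3
t: 6.12
tool_pos: [0.4674, -0.0936, 0.0634]
wrist_force: [0.9, -2.5, 0.8]
finger_force: 0.9
t: 6.2
tool_pos: [0.4676, -0.0913, 0.0633]
wrist_force: [0.3, -2.0, -0.8]
finger_force: 0.5
```

```bash
(python3 -m pendant '[[0.016,0.1,0,0,0]]';python3 -m pendant '[[0.016,0.1,0,0,0]]';python3 -m pendant '[[0.016,0.1,0,0,0]]';python3 -m pendant '[[0.016,0.1,0,0,0]]';python3 -m pendant '[[0.016,0.1,0,0,0]]';python3 -m pendant '[[0.016,0.1,0,0,0]]';python3 -m pendant '[[0.016,0.1,0,0,0]]'; python3 -m pendant '[[0.016,0.1,0,0,0]]';python3 -m pendant '[[0.016,0.1,0,0,0]]';python3 -m pendant '[[0.016,0.1,0,0,0]]') | grep -E "^t:|pos|force:"
```

```text
t: 6.28
tool_pos: [0.4678, -0.0892, 0.0633]
wrist_force: [1.0, -1.1, 0.6]
finger_force: 0.9
t: 6.37
tool_pos: [0.468, -0.0881, 0.0633]
wrist_force: [-4.4, -11.8, -0.1]
finger_force: 6.1
t: 6.45
tool_pos: [0.4682, -0.0867, 0.0633]
wrist_force: [-1.7, -5.9, -0.1]
finger_force: 2.1
t: 6.53
tool_pos: [0.4686, -0.085, 0.0634]
wrist_force: [-3.7, -16.7, -0.8]
finger_force: 8.8
t: 6.62
tool_pos: [0.4689, -0.0829, 0.0633]
wrist_force: [0.3, -4.8, -0.3]
finger_force: 2.3
t: 6.7
tool_pos: [0.4694, -0.0802, 0.0634]
wrist_force: [-0.1, -4.8, 0.1]
finger_force: 2.6
t: 6.78
tool_pos: [0.4698, -0.0779, 0.0633]
wrist_force: [-0.4, -5.7, -0.6]
finger_force: 2.9
t: 6.87
tool_pos: [0.4701, -0.0759, 0.0633]
wrist_force: [-0.2, -5.6, -0.4]
finger_force: 3.0
t: 6.95
tool_pos: [0.4705, -0.0739, 0.0633]
wrist_force: [-0.3, -4.9, -0.4]
finger_force: 2.8
t: 7.03
tool_pos: [0.4708, -0.0719, 0.0633]
wrist_force: [-0.7, -4.6, -1.0]
finger_force: 2.6
```

```bash
(python3 -m pendant '[[0.016,0.1,0,0,0],[0.016,0.1,0,0,0],[0.016,0.1,0,0,0],[0.016,0.1,0,0,0]]';python3 -m pendant '[[0.016,0.1,0,0,0],[0.016,0.1,0,0,0]]';python3 -m pendant '[[0.016,0.1,0,0,0],[0.016,0.1,0,0,0]]';python3 -m pendant '[[0.016,0.1,0,0,0]]';python3 -m pendant '[[0.016,0.1,0,0,0]]';python3 -m pendant '[[0.008,0.05,0,0,0]]';python3 -m pendant '[[0.008,0.05,0,0,0]]') | grep -E "^t:|pos|force:"
```

```text
t: 7.37
tool_pos: [0.4722, -0.0639, 0.0633]
wrist_force: [0.6, -4.8, -1.6]
finger_force: 2.7
t: 7.53
tool_pos: [0.4729, -0.0599, 0.0633]
wrist_force: [0.9, -7.8, -1.4]
finger_force: 3.3
t: 7.7
tool_pos: [0.4736, -0.0559, 0.0633]
wrist_force: [1.7, -5.0, -1.2]
finger_force: 2.7
t: 7.78
tool_pos: [0.4739, -0.054, 0.0633]
wrist_force: [1.5, -5.4, -1.3]
finger_force: 2.5
t: 7.87
tool_pos: [0.4743, -0.052, 0.0634]
wrist_force: [0.2, -8.0, -1.7]
finger_force: 3.6
t: 7.95
tool_pos: [0.4744, -0.0508, 0.0634]
wrist_force: [1.5, -6.2, -2.2]
finger_force: 2.9
t: 8.03
tool_pos: [0.4746, -0.0498, 0.0634]
wrist_force: [1.5, -4.4, -1.3]
finger_force: 2.0
```

```bash
(python3 -m pendant '[[0.008,0.05,0,0,0]]';python3 -m pendant '[[0.008,0.05,0,0,0]]';python3 -m pendant '[[0.008,0.05,0,0,0]]';python3 -m pendant '[[0,0,0,0,0]]') | grep -E "^t:|pos|force:"
```

```text
t: 8.12
tool_pos: [0.4747, -0.0488, 0.0634]
wrist_force: [2.3, -5.3, -1.3]
finger_force: 2.4
t: 8.2
tool_pos: [0.4749, -0.0478, 0.0634]
wrist_force: [2.0, -3.5, 0.2]
finger_force: 1.6
t: 8.28
tool_pos: [0.475, -0.0467, 0.0634]
wrist_force: [2.1, -3.7, 0.1]
finger_force: 1.4
t: 8.37
tool_pos: [0.4745, -0.0462, 0.0632]
wrist_force: [0.6, 0.0, -0.1]
finger_force: 0.0
```

```bash
(python3 -m pendant '[[0.008,0.05,0,0,0]]';python3 -m pendant '[[0.008,0.05,0,0,0]]';python3 -m pendant '[[0.008,0.05,0,0,0],[0,0,0,0,0]]') | grep -E "^t:|pos|force:"
```

```text
t: 8.45
tool_pos: [0.4745, -0.0454, 0.0632]
wrist_force: [-0.5, -1.6, 0.2]
finger_force: 0.9
t: 8.53
tool_pos: [0.4747, -0.0446, 0.0632]
wrist_force: [-1.0, -2.4, 0.7]
finger_force: 1.5
t: 8.7
tool_pos: [0.4751, -0.0434, 0.0632]
wrist_force: [0.4, 0.3, 0.2]
finger_force: 0.0
```

```bash
(python3 -m pendant '[[0.004,0.025,0,0,0]]';python3 -m pendant '[[0.004,0.025,0,0,0]]') | grep -E "^t:|pos|force:"
```

```text
t: 8.78
tool_pos: [0.4752, -0.043, 0.0632]
wrist_force: [-0.6, -2.3, -0.2]
finger_force: 0.7
t: 8.87
tool_pos: [0.4753, -0.0428, 0.0632]
wrist_force: [-1.9, -3.5, -1.4]
finger_force: 1.9
```

```bash
(python3 -m pendant '[[0.004,0.025,0,0,0]]';python3 -m pendant '[[0.0,0,0,0,0]]') | grep -E "^t:|pos|force:"
```

```text
t: 8.95
tool_pos: [0.4753, -0.0426, 0.0632]
wrist_force: [-0.5, -4.8, 0.5]
finger_force: 2.9
t: 9.03
tool_pos: [0.4754, -0.0425, 0.0633]
wrist_force: [-2.6, -3.8, -0.2]
finger_force: 2.2
```

The holding force is now steady and the stop no longer creeps, exactly one notch pitch beyond the first. The pin is therefore against the notch's far flank, which means it is seated. I'll back off, rise and look.

```bash
python3 -m pendant '[[-0.08,-0.5,0,0,0],[-0.16,-1,0,0,0],[-0.08,-0.5,0,0,0],[0,0,1,0,0],[0,0,1,0,0],[0,0,1,0,0],[0,0,1,0,0],[0,0,1,0,0],[0,-1,1,0,0],[0,-1,1,0,0],[0,-1,0,0,0],[0,-1,0,0,0],[0,-1,0,0,0],[0,-1,0,0,0],[0,-1,0,0,0],[0,-1,0,0,0],[0,-1,0,0,0],[0,-1,0,0,0],[0,0,0,0,0]]'; python3 - <<'E'
from fit import *
import cv2
a=camera("top")[165:225,180:320,::-1];b=camera("side")[145:245,190:330,::-1]
cv2.imwrite("pics/c4.png",np.hstack([cv2.resize(b,(560,400),interpolation=2)]))
cv2.imwrite("pics/c5.png",cv2.resize(a,None,fx=5.7,fy=5.7,interpolation=2))
for s in(.069,.116,.124):
  th=[.4753,-.0289,-.1641]
  T=proj("top",w(th,(-.033,-.126+s,.055)));S=proj("side",w(th,(-.033,-.126+s,.052)));C=proj("side",w(th,(.029,-.125+s,.098)))
  print(s,(T-[180,165])*5.7,(S-[190,145])*4,(C-[190,145])*4)
E
```

```text
t: 10.62
tool_pos: [0.4685, -0.2854, 0.2029]
tool_rot: [0.764, 0.645, -0.0, 0.0]
wrist_force: [0.4, -0.6, 0.5]
width: 0.001
finger_force: 0.0
0.069 [395.57632401 212.16550306] [196.73545912 212.22031303] [258.34219802 131.737487  ]
0.116 [325.48859523 199.19417279] [159.43348934 181.10942478] [219.90596584 102.14733636]
0.124 [313.56932273 196.98823998] [153.22283449 175.92956457] [213.50639062  97.22062049]
```

View pics/c4.png

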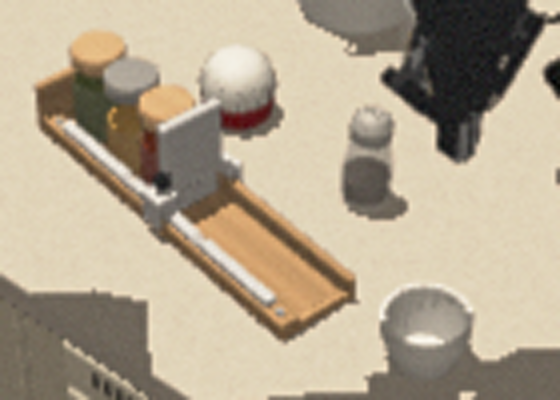

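View pics/c5.png

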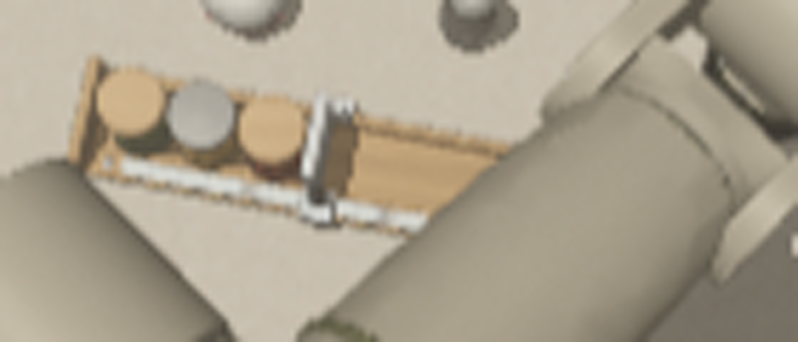

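The knob is at (162,182) and the plate corner at (220,101) in the side crop. For travel 0.116 the prediction is (159,181) and (220,102), so they match. The jars are upright, the bystanders haven't moved, and the robot is clear.

```bash
python3 -c "
from station import *
print(hand_in())"
```

```text
the job is handed in; nothing more can be done
None
```

I pushed the stop past the first notch until its pin seated in the middle one; in the pictures the jars are upright and the other items look unmoved, and the job is handed in.

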